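Build the truck stand and open the cleaner

ROBOT

A 6-joint arm with a two-finger parallel gripper is mounted at the origin on the work surface. World frame = base frame: x ahead of the robot, y to its left, z up, the work surface at z = 0. Lengths are in m, angles in rad, forces in N, time in s.
With the tool pointing down it reaches from about 0.375 to 0.75 m from the base axis. Payload 9 kg.
Tool frame: the origin (TCP) lies midway between the tips of the shut fingers; the grasp point (between the pads) lies 19 mm behind it (r.hold_point_z is the y of the grasp point in the tool frame, in m); y points along the fingers, z is the direction in which the jaws open and shut, and the axes are right-handed (so a half turn about y gives the same grasp; the last joint's range is limited). The gripper opens to 85 mm and grips with 20 to 120 N. Pads are 22 mm wide; open, the fingers measure 114 mm over their backs; the gripper's body (76 mm by 85 mm) begins 54 mm behind the grasp point. The pads swing forward as they close: fully open they stand 13 mm farther back than shut.
Start: joints at [1.001, 0.104, 0.097, 1.564, 0, 1.353], TCP at [0.207, 0.563, 0.231] pointing down, gripper open.
Joint ranges: [-2.99, 2.99], [-0.84, 1.86], [-1.1, 1.16], [-1.84, 2.11], [-1.51, 1.56], [-3.14, 3.14]. Speed limits (rad/s): [2.22, 2.22, 2.57, 3.14, 3.14, 3.14].

INTERFACE

Orientations are given as a unit quaternion [x, y, z, w].
In Python, from plant import r gives the robot as it stands. The module is installed in compiled form; this text tells all that it offers.
- The arm moves only by the tool servo_tool, never from a script. Its argument "increments" is text: rows parted by semicolons, each of 4 numbers parted by spaces: the shift along the world's x, y, z in mm, then the turn about the world's z in rad. A call has 1 to 8 rows; each row is the pose to reach, as a shift and turn from the pose commanded when the call began; what a row does not reach only later rows make up. A row lasts 1/12 s, in which the tool goes at most 41.7 mm and 7.16 degrees, less where a joint would pass 70% of its speed; a pose out of reach is approached as far as the arm can. A call with a gripper value outside its range is refused whole. "hand" is the opening, from 0 (shut) to 1 (fully open), set as the call begins (left out, the last holds). The fingers move at their own pace and stop on an object; "force" is the grip in N (left out, the last holds). Time passes only in rows, so rows that repeat a pose let the fingers close. It gives the time, the measured TCP pose, the force and the opening at its end, in the units of the state.
- r.get_obs(): the state, without advancing time (a new reading comes with each control period).
- r.grab_frame(name): name is "scene" or "top"; returns the picture (384x512x3 uint8, blue, green, red); there is no depth.
- r.get_calibration(name): a dict with "fx", "fy", "cx", "cy" (pixels), "k1" (the pictures are not rectified: a ray, as slopes to the right and down, at radius r is drawn at 1 + k1 r^2 times it, then the intrinsics apply), "R" (3x3) and "t" (3): a world point X has camera coordinates R X + t. Camera axes: x right, y down, z forward; pixel columns grow to the right and rows downward; lengths in m; the calibration is good to about 2 mm. A picture is of the moment at which its call begins. get_calibration takes no time and is no camera call.
- r.finish_job(): hands the job in, once; it reports no verdict.
The state is a dict: "t": time; "q": joint angles; "joint_vel": joint speeds; "joint_torque": joint torques, N m; "position": TCP position; "orientation": TCP orientation; "ft_force": force on the tool from outside, world axes, zero at the start; "torque": the same for the moment, N m; "gripper_width": finger opening in m.
Only numpy, scipy, OpenCV 4.12 (cv2) and the standard library are available. Lean on these libraries where they do the work, as an engineer would, in place of code of your own. Each camera call takes 0.05 s, during which the arm holds its last target. There are 200 camera calls.

TASK

Get the cleaning stand ready for the toy truck: put the plain wooden riser squarely on the dark base plate, then the cork-topped riser squarely on that, cork side up, all edges flush. Then open the bottle of cleaner: press its red safety cap down, twist it anticlockwise until it comes free, lift it straight up and finish still holding it level in the gripper, about 10 cm above the bottle mouth. Leave the toy truck, the brush and the tin where they are.

Things in the scene. Friction and masses are not known exactly. Their poses are not given: they have to be found in the camera images.
- stand_base: Dark steel base plate of the stand, fixed to the bench: 110 (its x) by 56 (its y) by 18 mm thick. Origin at the centre of its underside, z up. Its position and yaw vary.
- wood_riser: Loose riser board of plain light wood, 110 (its x) by 56 (its y) by 18 mm thick, about 90 g, lying flat on the bench. Origin at the centre of its underside, z up. It may lie in either of two spots (swapped with the cork riser). Either way round on the pile will do.
- cork_riser: Loose riser board of the same size (110 x 56 x 18 mm, about 90 g), green underneath with a cork top, lying cork side up. Origin at the centre of its underside, z up. Either way round on the pile will do.
- bottle: Blue cleaner bottle, 84 mm diameter, fixed in a 112 mm square, 30 mm high wooden cradle; cannot move or turn. Origin: centre of the cradle's underside on the bench, z up. 84 mm wide up to 98 mm, narrowing to 48 mm at 115 mm; above, a 23 mm neck to 150 mm with a 36 mm wide ledge at 140 to 146 mm. Its x axis: the small red dash on the shoulder.
- cap: Red ribbed push-and-turn cap, 50 mm diameter, 27 mm tall, 30 g, white bar along its x axis on top. Origin: centre of its lower rim, z up; closed, the rim is 136 mm and the top 163 mm above the bench, x along the bottle's x (within 0.1 rad). About 2 mm sideways play. Gripped round its sides from above it can be pressed by friction. Once free it lifts straight off.
- seal (a joint): Spring seal under the cap, pushes it up with 6 N plus 0.9 N per mm. Value in m: about 0 closed, grows as the cap is pressed, 0.007 when it bottoms (about 13 N), -0.002 with the cap off. Two teeth block turning until the cap is pressed more than 4 mm (about 10 N).
- bottle_mouth (a point): Centre of the bottle's mouth, on its axis, 150 mm above the bench, under the cap. Held down past the teeth, the cap turns anticlockwise seen from above about this axis; it can rise after 0.85 to 1.25 rad of turn from closed (aim for 1.08), where a stop ends the turn. Clockwise is blocked.
- toy_truck: Orange and yellow die-cast toy dump truck, 116 mm long, 48 wide, 56 high, standing on the bench; not to be disturbed. Origin at the centre of its underside, x towards its tail.
- paint_brush: Brush lying on the bench; not to be disturbed. Origin at the centre of its underside, its length along x.
- wheel_tin: Small open aluminium tin, 68 mm diameter, 45 mm high; not to be disturbed. Origin at the centre of its underside.
Things that resemble listed ones, but are neither listed nor needed, are in the scene too. What is shaped like the wood_riser but turquoise or yellow is not meant. Several things have the shape of the cap; the one meant has the colours described above.

How it is judged:
On the way, in this order (a step that is already met when the one before it is completed fails the run):
1. the wooden riser lies squarely on the base plate, let go (horizontal distance between wood_riser and stand_base below 0.007 m and angle between the x axis of wood_riser and the x axis of stand_base, either way round below 0.11 rad and angle between wood_riser's own z axis and vertical below 0.08 rad and height (world z) of wood_riser between 0.014 and 0.022 m and linear speed of wood_riser below 0.03 m/s and contact force between the fingers and wood_riser below 0.2 N and z of cap in the frame of bottle below 0.142 m), for 0.2 s.
2. the cork riser lies squarely on the wooden one, let go, the bottle still closed (all of step 1 and horizontal distance between cork_riser and stand_base below 0.007 m and angle between the x axis of cork_riser and the x axis of stand_base, either way round below 0.11 rad and angle between cork_riser's own z axis and vertical below 0.08 rad and height (world z) of cork_riser between 0.032 and 0.04 m and linear speed of cork_riser below 0.03 m/s and contact force between the fingers and cork_riser below 0.2 N and not (angle between the x axis of cap and the x axis of bottle, either way round above 0.6 rad)), for 0.2 s.
3. the cap is pressed down (value of joint seal above 0.0035 m and not (angle between the x axis of cap and the x axis of bottle, either way round above 0.6 rad)), for 0.05 s.
4. the cap is twisted past its lock, still on the neck (angle between the x axis of cap and the x axis of bottle, either way round above 0.6 rad and z of cap in the frame of bottle below 0.142 m), for 0.05 s.
At the end, for the whole second after the job is handed in: Both risers rest flat on the base plate, wood below cork, each within 7 mm and 0.11 rad of square with it, let go; the cap is held still in the fingers 50 to 160 mm above its closed height, within 40 mm of the bottle axis, tilted under 0.3 rad, not touching the bottle (horizontal distance between each of wood_riser, cork_riser and stand_base below 0.007 m and angle between the x axis of each of wood_riser, cork_riser and the x axis of stand_base, either way round below 0.11 rad and angle between each of wood_riser, cork_riser's own z axis and vertical below 0.08 rad and height (world z) of wood_riser between 0.014 and 0.022 m and height (world z) of cork_riser between 0.032 and 0.04 m and linear speed of each of wood_riser, cork_riser, cap below 0.03 m/s and contact force between the fingers and wood_riser below 0.2 N and contact force between the fingers and cork_riser below 0.2 N and z of cap in the frame of bottle between 0.186 and 0.296 m and horizontal distance between cap and bottle below 0.04 m and angle between cap's own z axis and vertical below 0.3 rad and contact force between the fingers and cap above 0.5 N and contact force between cap and bottle below 0.05 N); the arm keeps its last pose, push and grip.
It fails at once if the toy truck is moved more than 25 mm or tipped (distance of toy_truck from where it was at the start of the episode above 0.025 m or angle between toy_truck's own z axis and vertical above 0.3 rad).
It fails at once if the brush is moved more than 25 mm or tipped (distance of paint_brush from where it was at the start of the episode above 0.025 m or angle between paint_brush's own z axis and vertical above 0.3 rad).
It fails at once if the tin is moved more than 25 mm or tipped (distance of wheel_tin from where it was at the start of the episode above 0.025 m or angle between wheel_tin's own z axis and vertical above 0.3 rad).
It also fails if it takes over 61 s, if anything falls off the work surface, if the arm or the gripper's body presses on something with over 40 N, if the wrist force passes 120 N, or if a joint passes its speed limit or range.

## Working session

There is one attempt and no reset: what is moved stays moved. The work goes in short steps, Python scripts to look and compute and a tool call to move; the robot and the scene stay as the last step left them, time stands still between calls to the robot, and variables do not carry over. Pictures are saved under pics/ and viewed, about 8 in all and at most 12, crops included, and the job is handed in when it is done.

Besides the shell and the picture viewer there is one more tool, called after "Request:" in YAML: its name, and indented under it one key for each argument. servo_tool: Moves the arm, as the interface text tells. Its arguments: {"type":"object","properties":{"increments":{"type":"string"},"hand":{"type":"number"},"force":{"type":"number"}},"required":["increments"]}

```bash
mkdir -p pics; python3 - <<'E'
from plant import r
import cv2,numpy as np
for n in("scene","top"):
    f=r.grab_frame(n); cv2.imwrite(f"pics/{n}0.png",f)
    c=r.get_calibration(n); print(n,{k:np.round(v,4).tolist() for k,v in c.items()})
o=r.get_obs(); print({k:np.round(v,4).tolist() for k,v in o.items()}, r.hold_point_z)
E
```

```text
scene {'fx': 383.5584, 'fy': 383.5584, 'cx': 247.4394, 'cy': 200.7722, 'k1': -0.1029, 'R': [[-0.463, 0.8863, 0.0107], [0.5445, 0.294, -0.7856], [-0.6994, -0.3579, -0.6187]], 't': [0.3336, -0.2177, 1.4398]}
top {'fx': 391.032, 'fy': 391.032, 'cx': 261.4421, 'cy': 193.6027, 'k1': -0.046, 'R': [[0.0053, -0.9999, -0.0134], [-0.9881, -0.0032, -0.1538], [0.1537, 0.014, -0.988]], 't': [-0.0559, 0.5911, 0.9842]}
{'t': 0.1, 'q': [1.0013, 0.1046, 0.0965, 1.5639, 0.0, 1.3531], 'joint_vel': [0.0002, -0.002, 0.0017, -0.0, -0.0007, 0.0007], 'joint_torque': [0.0067, -55.8208, 50.4718, 0.0131, -0.0003, 0.0], 'position': [0.2066, 0.563, 0.2306], 'orientation': [0.6966, -0.1239, 0.1236, -0.6958], 'ft_force': [0.0708, -0.3336, 0.8044], 'torque': [0.0492, -0.0124, 0.009], 'gripper_width': 0.0851} -0.0187
```

View pics/top0.png

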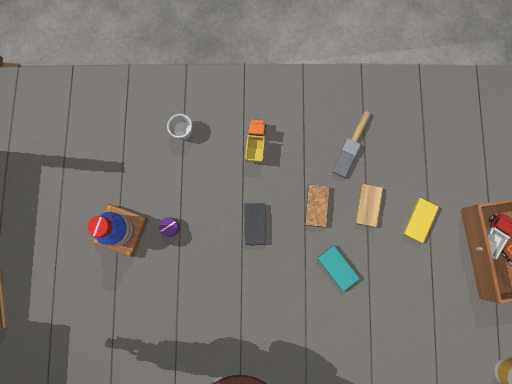

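View pics/scene0.png

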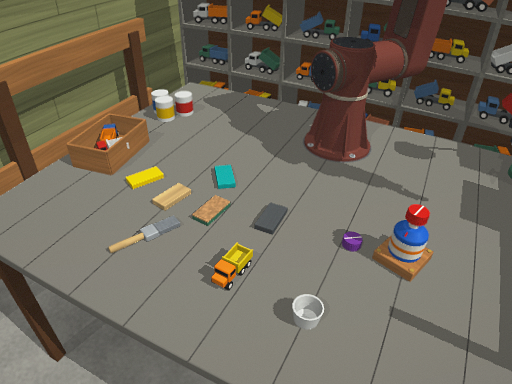

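```bash
cat > h.py <<'E'
import cv2,numpy as np
from plant import r
def cast(n,px,z):
    c=r.get_calibration(n); R=np.array(c["R"]);t=np.array(c["t"])
    K=np.array([[c["fx"],0,c["cx"]],[0,c["fy"],c["cy"]],[0,0,1.]])
    u=cv2.undistortPoints(np.float64(px).reshape(-1,1,2),K,np.array([c["k1"],0,0,0.])).reshape(-1,2)
    d=np.c_[u,np.ones(len(u))]@R; C=-R.T@t
    return (C+d*((z-C[2])/d[:,2])[:,None])[:,:2]
S=4
def blob(f,u,v,h,kind,thr=None):
    x0,y0=u-h,v-h; g=cv2.resize(f[max(y0,0):v+h,max(x0,0):u+h],None,fx=S,fy=S,interpolation=cv2.INTER_CUBIC)
    hsv=cv2.cvtColor(g,cv2.COLOR_BGR2HSV).astype(int); H,s,V=cv2.split(np.float32(hsv))
    if kind=="dark": m=V<(thr or 62)
    elif kind=="red": m=((H<7)|(H>172))&(s>150)&(V>90)
    else: m=s>(thr or 60)
    m=cv2.morphologyEx(np.uint8(m)*255,cv2.MORPH_OPEN,np.ones((13,13)))
    k,l,st,ce=cv2.connectedComponentsWithStats(m)
    # component nearest the ROI centre
    i=1+np.argmin([np.hypot(*(c-h*S)) - np.sqrt(a) for c,a in zip(ce[1:],st[1:,4])])
    c=max(cv2.findContours(np.uint8(l==i),cv2.RETR_EXTERNAL,cv2.CHAIN_APPROX_NONE)[0],key=cv2.contourArea)
    hull=cv2.convexHull(c).reshape(-1,2)
    return (hull+.5)/S-.5+[max(x0,0),max(y0,0)]
def rect(n,f,u,v,h,kind,z,thr=None):
    p=blob(f,u,v,h,kind,thr); w=cast(n,p,z)*1000
    (c,sz,a)=cv2.minAreaRect(np.float32(w)); 
    if sz[0]<sz[1]: a+=90; sz=sz[::-1]
    M=cv2.moments(np.float32(w)); cm=(M['m10']/M['m00'],M['m01']/M['m00'])
    return np.round(c,1),np.round(cm,1),np.round(sz,1),round((a+90)%180-90,1)
E
python3 - <<'E'
from h import *
T=cv2.imread("pics/top0.png");Sc=cv2.imread("pics/scene0.png")
for nm,a,b,k,z,th in [("base",(255,224),(271,218),"dark",.009,None),("wood",(370,206),(172,197),"sat",.009,60),("cork",(318,206),(212,209),"sat",.009,60),("cap",(99,227),(418,214),"red",.1495,None)]:
    for n,f,(u,v) in(("top",T,a),("scene",Sc,b)): print(nm,n,*rect(n,f,u,v,28 if n=="top" else 26,k,z,th))
for n,f,u,v in(("top",T,99,227),("scene",Sc,271,218),("top",T,255,224)): print(n,f[v,u],f[v,u-28])
from scipy.spatial.transform import Rotation as Ro
print(Ro.from_quat(r.get_obs()["orientation"]).as_matrix().round(3))
rows=[]
for f,(u,v) in((T,(255,224)),(T,(318,206)),(T,(370,206)),(T,(110,229)),(Sc,(271,218)),(Sc,(212,209)),(Sc,(172,197)),(Sc,(412,225))):
    rows.append(cv2.resize(f[v-28:v+28,u-28:u+28],(200,200),interpolation=cv2.INTER_CUBIC))
cv2.imwrite("pics/crops.png",np.vstack([np.hstack(rows[:4]),np.hstack(rows[4:])]))
E
```

```text
Traceback (most recent call last):
  File "h.py", line 24, in rect
    p=blob(f,u,v,h,kind,thr); w=cast(n,p,z)*1000
  File "h.py", line 19, in blob
    i=1+np.argmin([np.hypot(*(c-h*S)) - np.sqrt(a) for c,a in zip(ce[1:],st[1:,4])])
        ~~~~~~~~~^^^^^^^^^^^^^^^^^^^^^^^^^^^^^^^^^^^^^^^^^^^^^^^^^^^^^^^^^^^^^^^^^^^
ValueError: attempt to get argmin of an empty sequence
```

```bash
cat > m.py <<'E'
from h import *
T=cv2.imread("pics/top0.png");Sc=cv2.imread("pics/scene0.png")
rows=[]
for f,(u,v) in((T,(255,224)),(T,(318,206)),(T,(370,206)),(T,(110,229)),(Sc,(271,218)),(Sc,(212,209)),(Sc,(172,197)),(Sc,(412,225))):
    rows.append(cv2.resize(f[v-28:v+28,u-28:u+28],(200,200),interpolation=cv2.INTER_CUBIC))
cv2.imwrite("pics/crops.png",np.vstack([np.hstack(rows[:4]),np.hstack(rows[4:])]))
from scipy.spatial.transform import Rotation as Ro
print(Ro.from_quat(r.get_obs()["orientation"]).as_matrix().round(3))
print(T[224,225:285].max(1)); print(Sc[218,240:300].max(1))
for nm,a,b,k,z,th in [("base",(255,224),(271,218),"dark",.009,62),("wood",(370,206),(172,197),"sat",.009,60),("cork",(318,206),(212,209),"sat",.009,60),("cap",(99,227),(418,214),"red",.1495,None)]:
    for n,f,(u,v) in(("top",T,a),("scene",Sc,b)):
        try: print(nm,n,*rect(n,f,u,v,28 if n=="top" else 26,k,z,th))
        except ValueError: print(nm,n,"none")
E
python3 m.py
```

```text
[[ 0.939 -0.001  0.345]
 [-0.345 -0.001  0.939]
 [-0.    -1.    -0.001]]
[125 125 124 125 126 124 123 125 124 128 124 124 126 123 125 126 110  77
 128  94  86  84  87  85  85  85  85  84  83  87  85  79  87  86  87  84
  88  86  88  84  67  87  87  85  87  86  86 125 125 124 127 126 125 122
 126 125 125 125 126 123]
[135 135 134 135 136 135 136 135 135 135 135 136 136 136 106  92  95  93
  79  91  92  94  95  92  94  91  90  92  92  91  91  90  90  90  93  92
  90  92  91  93  88  73  72 110 138 125  86 110 137 136 135 134 133 135
 136 136 135 134 135 134]
base top none
base scene none
wood top [ 566.8 -344.1] [ 566.7 -344.1] [112.8  60.6] -11.1
wood scene [ 567.1 -339.3] [ 567.4 -339.5] [124.8  75.5] -10.7
cork top [ 565.4 -203.7] [ 565.4 -203.7] [112.4  58.4] -5.5
cork scene [ 561.9 -199.7] [ 562.3 -199.8] [121.6  70.2] -5.9
cap top [491.5 315.7] [492.5 317.9] [49.2 31.3] -17.3
cap scene [494.9 331. ] [494.9 330.8] [83.4 50.8] -3.2
```

View pics/crops.png

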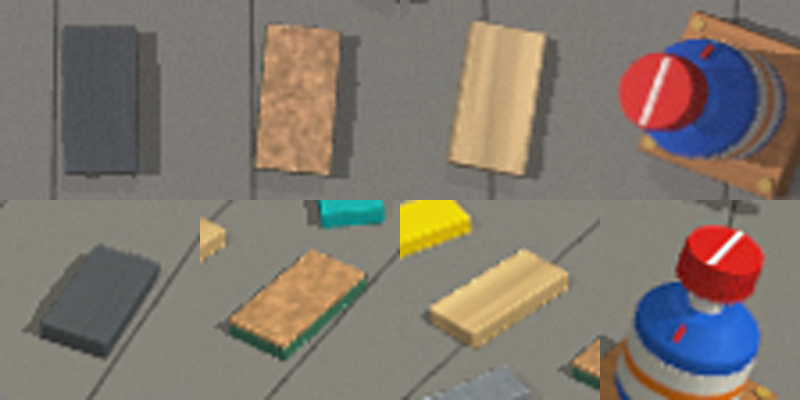

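```bash
python3 - <<'E'
s=open('h.py').read()
s=s.replace('    else: m=s>','    elif kind=="base": m=(np.float32(g[...,0])-g[...,2]>(thr or 8))&(V<110)\n    else: m=s>')
s=s.replace("    m=cv2.morphologyEx(np.uint8(m)*255,","    m=np.uint8(m)*255\n    if kind in('red','base'): m=cv2.morphologyEx(m,cv2.MORPH_CLOSE,np.ones((25,25)))\n    m=cv2.morphologyEx(m,")
open('h.py','w').write(s)
s=open('m.py').read().replace('"dark",.009,62','"base",.009,8').replace('print(T[224,225:285].max(1)); print(Sc[218,240:300].max(1))','print(T[224,235:280:3].tolist()); print(Sc[218,250:292:3].tolist())')
open('m.py','w').write(s)
E
python3 m.py; python3 - <<'E'
from h import *
T=cv2.imread("pics/top0.png");Sc=cv2.imread("pics/scene0.png")
# cap top-rim circle in top view; cradle square in both
p=blob(T,99,227,28,"red"); print(np.ptp(p,axis=0))
for z in(.163,.1495): w=cast("top",p,z)*1000; print(z,cv2.minEnclosingCircle(np.float32(w)))
p=blob(Sc,418,214,26,"red"); print(np.ptp(p,axis=0))
E
```

```text
[[ 0.939 -0.001  0.345]
 [-0.345 -0.001  0.939]
 [-0.    -1.    -0.001]]
[[118, 122, 124], [119, 122, 123], [106, 107, 110], [90, 93, 94], [87, 80, 79], [85, 84, 81], [83, 80, 78], [79, 78, 76], [87, 84, 81], [86, 84, 80], [67, 66, 65], [82, 84, 85], [81, 82, 86], [115, 121, 124], [116, 121, 125]]
[[123, 133, 135], [124, 134, 136], [87, 93, 95], [91, 90, 85], [95, 94, 92], [91, 91, 88], [92, 90, 89], [90, 90, 85], [92, 93, 86], [92, 89, 85], [88, 88, 83], [102, 110, 110], [80, 83, 86], [123, 134, 136]]
base top [496.6 -53.8] [496.8 -54. ] [13.5 10.1] -89.7
base scene none
wood top [ 566.8 -344.1] [ 566.7 -344.1] [112.8  60.6] -11.1
wood scene [ 567.1 -339.3] [ 567.4 -339.5] [124.8  75.5] -10.7
cork top [ 565.4 -203.7] [ 565.4 -203.7] [112.4  58.4] -5.5
cork scene [ 561.9 -199.7] [ 562.3 -199.8] [121.6  70.2] -5.9
cap top [496.1 328.5] [496.5 328. ] [57.9 48.5] -89.5
cap scene [494.7 331. ] [494.7 330.8] [83.7 50.8] -3.2
[23.75 20.5 ]
0.163 ((498.6197509765625, 321.9585266113281), 30.488691329956055)
0.1495 ((499.60382080078125, 327.80743408203125), 30.946247100830078)
[23.25 21.  ]
```

```bash
sed -i 's/    hsv=/    if kind=="base": g=cv2.blur(g,(7,7))\n    hsv=/; s/(thr or 8)/(0 if thr is None else thr)/' h.py; sed -i 's/"base",.009,8/"base",.009,0/' m.py; python3 m.py|grep -v '\[\['|grep base; python3 - <<'E'
from h import *
for n,c in(("top",[100,300]),): 
  print(r.get_obs()["position"])
E
```

```text
base top [515.3 -35. ] [515.2 -34.8] [110.3  56.5] 1.2
base scene [516.  -32.4] [516.3 -32.2] [123.1  60.5] 1.7
[0.20655979 0.56299108 0.23058058]
```

Request:
servo_tool:
  increments: "120 -302 0 0.05;120 -302 0 0.05;120 -302 0 0.05;120 -302 0 0.05;120 -302 0 0.05;120 -302 0 0.05;120 -302 0 0.05;120 -302 0 0.05"
  hand: 1
  force: 40

```text
t: 0.77
position: [0.327, 0.259, 0.2311]
orientation: [0.699, -0.106, 0.106, -0.699]
ft_force: [0.5, 1.1, -0.3]
gripper_width: 0.085
```

Request:
servo_tool:
  increments: "120 -302 0 0.05;120 -302 0 0.05;120 -302 0 0.05;120 -302 0 0.05;120 -302 0 0.05;120 -302 0 0.05;120 -302 0 0.05;120 -302 0 0.05"

```text
t: 1.43
position: [0.4471, -0.0436, 0.231]
orientation: [0.702, -0.089, 0.089, -0.701]
ft_force: [-0.3, 1.4, 0.2]
gripper_width: 0.0855
```

Request:
servo_tool:
  increments: "120 -301 -100 0.06;120 -301 -100 0.06;120 -301 -100 0.06;120 -301 -100 0.06;120 -301 -100 0.06;120 -301 -100 0.06;120 -301 -100 0.06;120 -301 -100 0.06"

```text
t: 2.1
position: [0.5649, -0.3384, 0.1317]
orientation: [-0.704, 0.068, -0.068, 0.704]
ft_force: [0.8, -0.3, 0.8]
gripper_width: 0.0856
```

Request:
servo_tool:
  increments: "0 0 -40 0;0 0 -80 0;0 0 -115 0;0 0 -130 0;0 0 -130 0;0 0 -130 0"

```text
t: 2.6
position: [0.564, -0.336, 0.0022]
orientation: [-0.703, 0.068, -0.067, 0.704]
ft_force: [-0.4, 0.2, 0.8]
gripper_width: 0.0856
```

Request:
servo_tool:
  increments: "0 0 0 0;0 0 0 0;0 0 0 0;0 0 0 0;0 0 0 0;0 0 0 0;0 0 0 0;0 0 0 0"
  hand: 0

```text
t: 3.27
position: [0.5661, -0.3378, 0.0058]
orientation: [0.705, -0.067, 0.069, -0.703]
ft_force: [-0.7, -0.7, 6.7]
gripper_width: 0.055
```

Request:
servo_tool:
  increments: "0 0 40 0;0 0 80 0;0 0 80 0;0 0 80 0"

```text
t: 3.6
position: [0.5668, -0.3384, 0.0877]
orientation: [0.705, -0.066, 0.07, -0.702]
ft_force: [0.3, -0.0, -1.7]
gripper_width: 0.0547
```

```bash
python3 - <<'E'
from h import *
o=r.get_obs(); print(o["position"],o["ft_force"],o["gripper_width"])
f=r.grab_frame("scene"); cv2.imwrite("pics/s1.png",cv2.resize(f[100:300,60:310],None,fx=3,fy=3,interpolation=cv2.INTER_CUBIC))
E
```

```text
[ 0.56684786 -0.33841025  0.08774853] [ 0.27465027 -0.0469516  -1.68963292] 0.054696194842896374
```

View pics/s1.png

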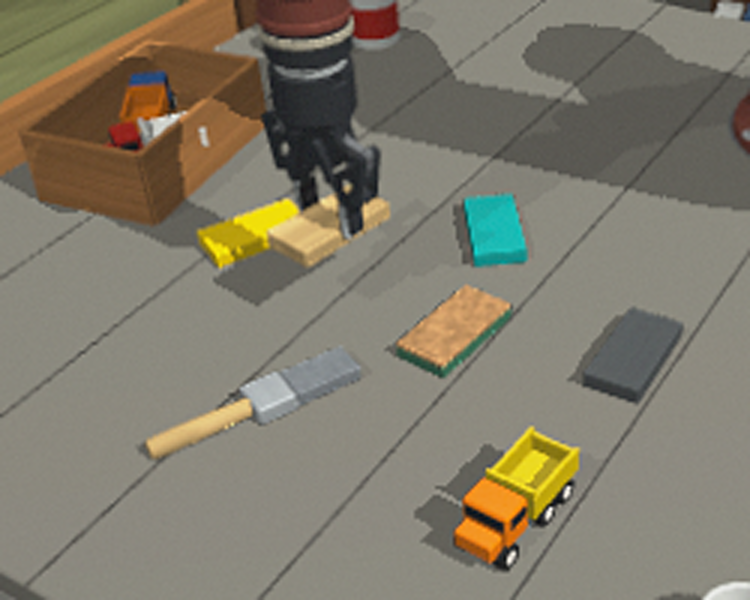

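Request:
servo_tool:
  increments: "-52 304 0 0.215;-52 304 0 0.215;-52 304 0 0.215;-52 304 0 0.215;-52 304 0 0.215;-52 304 0 0.215;-52 304 0 0.215;-52 304 0 0.215"

```text
t: 4.32
position: [0.5104, -0.028, 0.0817]
orientation: [-0.706, -0.008, 0.01, 0.708]
ft_force: [-0.3, 0.3, -0.3]
gripper_width: 0.0546
```

Request:
servo_tool:
  increments: "0 0 0 0;0 0 0 0;0 0 0 0"

```text
t: 4.57
position: [0.5125, -0.033, 0.0824]
orientation: [-0.707, -0.008, 0.008, 0.707]
ft_force: [-0.2, -0.5, -1.4]
gripper_width: 0.0548
```

```bash
cat > g.py <<'E'
from h import *
from scipy.spatial.transform import Rotation as Ro
o=r.get_obs(); M=Ro.from_quat(o["orientation"]).as_matrix()
print(round(o["t"],2),(o["position"]*1000).round(1),"jaw",round(np.degrees(np.arctan2(M[1,2],M[0,2])),2),"tilt",M[2].round(3),o["ft_force"].round(1),round(o["gripper_width"],4),"q6",o["q"][5].round(2))
E
python3 g.py
```

```text
4.57 [512.5 -33.   82.4] jaw 91.33 tilt [-0.001 -1.     0.   ] [-0.2 -0.5 -1.4] 0.0548 q6 -0.34
```

Request:
servo_tool:
  increments: "0 0 -25 0;0 0 -25 0;0 0 -25 0;0 0 -25 0;0 0 -25 0"

```text
t: 4.98
position: [0.5132, -0.0332, 0.059]
orientation: [0.707, 0.008, -0.008, -0.707]
ft_force: [0.7, 0.1, -1.2]
gripper_width: 0.0544
```

```bash
python3 g.py; python3 g.py
```

```text
4.98 [513.2 -33.2  59. ] jaw 91.28 tilt [ 0.001 -1.    -0.   ] [ 0.7  0.1 -1.2] 0.0544 q6 -0.34
4.98 [513.2 -33.2  59. ] jaw 91.28 tilt [ 0.001 -1.    -0.   ] [ 0.7  0.1 -1.2] 0.0544 q6 -0.34
```

Request:
servo_tool:
  increments: "1 -1 -12 0;1 -1 -24 0;1 -1 -30 0;1 -1 -33 0;1 -1 -33 0;1 -1 -33 0"

```text
t: 5.48
position: [0.5135, -0.0334, 0.0246]
orientation: [-0.707, -0.008, 0.008, 0.707]
ft_force: [-0.1, -0.0, -1.7]
gripper_width: 0.0548
```

```bash
python3 g.py;python3 - <<'E'
from h import *
f=r.grab_frame("scene"); cv2.imwrite("pics/s2.png",cv2.resize(f[150:260,200:330],None,fx=5,fy=5,interpolation=cv2.INTER_CUBIC))
E
```

```text
5.48 [513.5 -33.4  24.6] jaw 91.34 tilt [-0.001 -1.     0.   ] [-0.1 -0.  -1.7] 0.0548 q6 -0.34
```

View pics/s2.png

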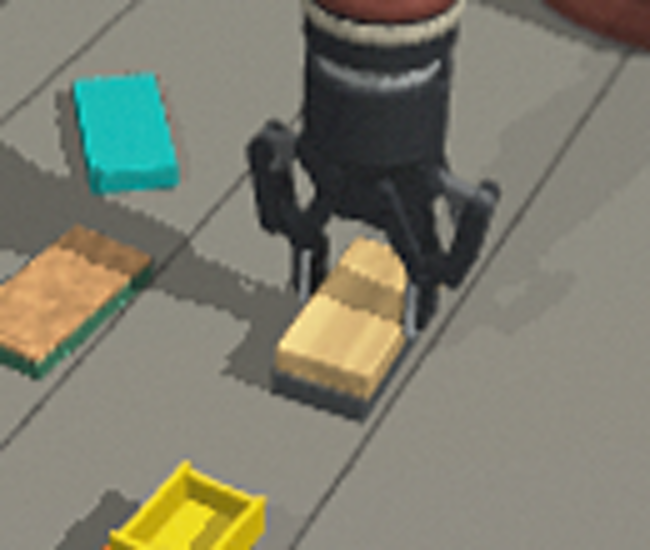

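Request:
servo_tool:
  increments: "1 0 -1 0;1 0 -1 0;1 0 -1.5 0;1 0 -1.5 0"

```text
t: 5.87
position: [0.5149, -0.0336, 0.0239]
orientation: [0.707, 0.008, -0.008, -0.707]
ft_force: [-1.7, 1.5, 2.4]
gripper_width: 0.0547
```

Contact (+4 N). Release, lift.

Request:
servo_tool:
  increments: "0 0 0 0;0 0 0 0;0 0 0 0;0 0 0 0;0 0 0 0;0 0 0 0"
  hand: 1

```text
t: 6.37
position: [0.5147, -0.0336, 0.0235]
orientation: [-0.707, -0.008, 0.008, 0.707]
ft_force: [-0.4, 0.3, -0.3]
gripper_width: 0.0855
```

Request:
servo_tool:
  increments: "0 0 40 0;0 0 80 0;0 -30 110 -0.02;0 -60 110 -0.02;0 -100 110 -0.06;0 -130 110 -0.06;0 -130 110 -0.06;0 -130 110 -0.06"

```text
t: 7.03
position: [0.5145, -0.165, 0.1334]
orientation: [-0.707, 0.014, -0.014, 0.707]
ft_force: [-0.7, -0.6, 0.3]
gripper_width: 0.0855
```

```bash
python3 g.py;cat > c.py <<'E'
from h import *
T=r.grab_frame("top");Sc=r.grab_frame("scene"); cv2.imwrite("pics/t3.png",T);cv2.imwrite("pics/s3.png",Sc)
print("stack",rect("top",T,255,222,30,"sat",.027,60),rect("scene",Sc,271,214,28,"sat",.027,60))
print("cork",rect("scene",Sc,212,209,26,"sat",.009,60))
a=cv2.resize(T[190:260,215:295],(800//2,350));b=cv2.resize(Sc[170:250,225:315],(400,350));cv2.imwrite("pics/c3.png",np.hstack([a,b]))
E
python3 c.py
```

```text
7.03 [ 514.5 -165.   133.4] jaw 87.74 tilt [-0. -1.  0.] [-0.7 -0.6  0.3] 0.0855 q6 -0.51
stack (array([506.7, -59.2]), array([505.5, -58.9]), array([131.7, 110.7]), 0.3) (array([517.1, -30.8]), array([517.2, -30.6]), array([131.2,  64.2]), 1.6)
cork (array([ 561.6, -199.3]), array([ 562. , -199.7]), array([121.3,  70.3]), -5.5)
```

View pics/c3.png

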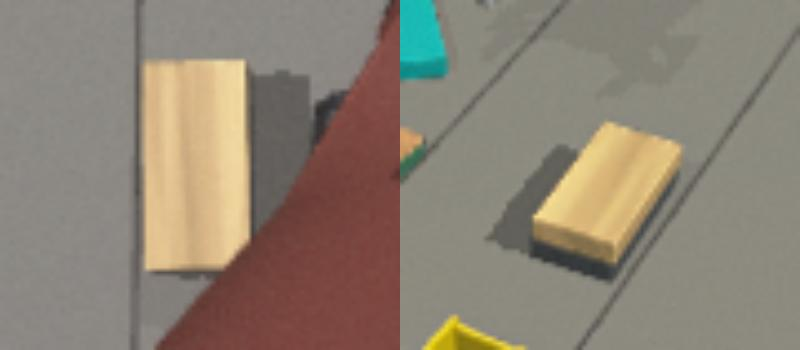

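Request:
servo_tool:
  increments: "48 -37 -30 -0.058;48 -37 -30 -0.058;48 -37 -30 -0.058;48 -37 -50 -0.058;48 -37 -85 -0.058;48 -37 -115 -0.058;48 -37 -127 -0.058;48 -37 -127 -0.058"

```text
t: 7.8
position: [0.5604, -0.198, 0.0033]
orientation: [-0.705, 0.035, -0.031, 0.707]
ft_force: [-0.3, 1.1, -0.4]
gripper_width: 0.0851
```

Request:
servo_tool:
  increments: "0 0 0 0;0 0 0 0;0 0 0 0"

```text
t: 8.05
position: [0.5642, -0.2013, 0.0091]
orientation: [0.707, -0.032, 0.035, -0.706]
ft_force: [1.0, -0.1, 1.1]
gripper_width: 0.0853
```

```bash
python3 g.py
```

```text
8.05 [ 564.2 -201.3    9.1] jaw 84.58 tilt [ 0.003 -1.    -0.001] [ 1.  -0.1  1.1] 0.0853 q6 -0.47
```

Close here (lowered 2 mm) and lift.

Request:
servo_tool:
  increments: "-1 0 -2 0;-1 0 -2 0;-1 0 -2 0;-1 0 -2 0;-1 0 -2 0;-1 0 -2 0;-1 0 -2 0;-1 0 -2 0"
  hand: 0

```text
t: 8.72
position: [0.5621, -0.2009, 0.0054]
orientation: [0.706, -0.033, 0.034, -0.706]
ft_force: [-2.2, -0.1, 6.2]
gripper_width: 0.055
```

```bash
python3 g.py
```

```text
8.72 [ 562.1 -200.9    5.4] jaw 84.56 tilt [ 0.001 -1.    -0.   ] [-2.2 -0.1  6.2] 0.055 q6 -0.47
```

Request:
servo_tool:
  increments: "0 0 40 0;0 0 80 0;0 0 80 0;0 0 80 0;0 0 80 0"

```text
t: 9.13
position: [0.5616, -0.2006, 0.0841]
orientation: [-0.706, 0.034, -0.033, 0.706]
ft_force: [-0.6, 0.6, -1.2]
gripper_width: 0.0548
```

```bash
python3 g.py
```

```text
9.13 [ 561.6 -200.6   84.1] jaw 84.57 tilt [-0. -1.  0.] [-0.6  0.6 -1.2] 0.0548 q6 -0.47
```

Request:
servo_tool:
  increments: "-48 167 0 0.118;-48 167 0 0.118;-48 167 0 0.118;-48 167 0 0.118;-48 167 0 0.118;-48 167 0 0.118;-48 167 0 0.118;-48 167 0 0.118"

```text
t: 9.8
position: [0.5136, -0.0344, 0.0837]
orientation: [-0.707, -0.008, 0.008, 0.707]
ft_force: [-0.5, -0.9, -0.7]
gripper_width: 0.0548
```

Request:
servo_tool:
  increments: "0 0 -15 0;0 0 -30 0;0 0 -35 0;0 0 -35 0;0 0 -35 0"

```text
t: 10.22
position: [0.5136, -0.0343, 0.0495]
orientation: [-0.707, -0.008, 0.008, 0.707]
ft_force: [-0.0, -0.1, 0.3]
gripper_width: 0.0549
```

```bash
python3 g.py
```

```text
10.22 [513.6 -34.3  49.5] jaw 91.26 tilt [-0.001 -1.     0.   ] [-0.  -0.1  0.3] 0.0549 q6 -0.34
```

Request:
servo_tool:
  increments: "0 0.5 -4 0;0 0.5 -6 0;0 0.5 -7 0;0 0.5 -8 0;0 0.5 -8 0;0 0.5 -8 0"

```text
t: 10.72
position: [0.5138, -0.0331, 0.0417]
orientation: [-0.707, -0.008, 0.008, 0.707]
ft_force: [0.1, -0.3, -0.1]
gripper_width: 0.0551
```

```bash
python3 g.py;python3 - <<'E'
from h import *
f=r.grab_frame("scene"); cv2.imwrite("pics/s4.png",cv2.resize(f[150:260,200:330],None,fx=5,fy=5,interpolation=cv2.INTER_CUBIC))
E
```

```text
10.72 [513.8 -33.1  41.7] jaw 91.34 tilt [ 0. -1.  0.] [ 0.1 -0.3 -0.1] 0.0551 q6 -0.34
```

View pics/s4.png

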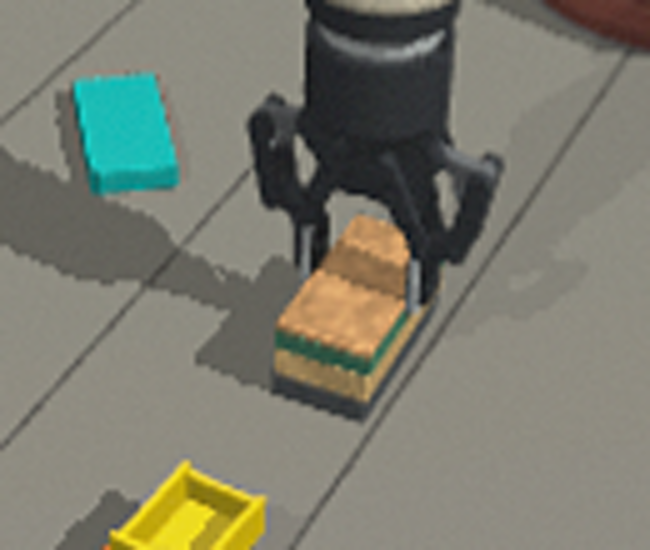

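Squarely aligned, at or near contact. Touch down 1 mm, release, lift and head towards the bottle.

Request:
servo_tool:
  increments: "0 0 -0.5 0;0 0 -1 0;0 0 -1 0"

```text
t: 11.02
position: [0.5139, -0.0331, 0.0414]
orientation: [0.707, 0.008, -0.008, -0.707]
ft_force: [-3.9, 0.3, 7.0]
gripper_width: 0.0544
```

Request:
servo_tool:
  increments: "0 0 0 0;0 0 0 0;0 0 0 0;0 0 0 0;0 0 0 0;0 0 0 0"
  hand: 1

```text
t: 11.52
position: [0.5137, -0.0331, 0.0405]
orientation: [-0.707, -0.008, 0.008, 0.707]
ft_force: [-0.6, -0.5, -0.8]
gripper_width: 0.0852
```

Request:
servo_tool:
  increments: "0 0 40 0;0 0 80 0;0 0 120 -0.1;0 0 160 -0.2;0 30 180 -0.3;0 60 180 -0.4;0 100 180 -0.5;0 140 180 -0.5"

```text
t: 12.18
position: [0.514, 0.1079, 0.2213]
orientation: [-0.686, 0.169, -0.17, 0.687]
ft_force: [1.5, 0.3, -0.4]
gripper_width: 0.0854
```

Request:
servo_tool:
  increments: "-20 80 0 0;-20 80 0 0;-20 80 0 0;-20 80 0 0"

```text
t: 12.52
position: [0.493, 0.1889, 0.2205]
orientation: [-0.687, 0.166, -0.166, 0.687]
ft_force: [0.5, -1.4, 0.2]
gripper_width: 0.086
```

```bash
python3 g.py; python3 c.py|head -1; python3 - <<'E'
from h import *
T=cv2.imread("pics/t3.png");Sc=cv2.imread("pics/s3.png")
for k,th in(("sat",60),): print(rect("top",T,255,220,30,k,.045,th),rect("scene",Sc,271,212,28,k,.036,th))
print("cap",rect("scene",Sc,418,214,26,"red",.1495))
E
```

```text
12.52 [493.  188.9 220.5] jaw 62.92 tilt [ 0. -1.  0.] [ 0.5 -1.4  0.2] 0.086 q6 0.59
stack (array([518.5, -32.1]), array([518.6, -32.1]), array([114.1,  58.6]), 1.1) (array([505.6, -35.2]), array([506.4, -35.5]), array([154.3,  73.1]), 1.3)
(array([517. , -32.7]), array([517.1, -32.7]), array([112.1,  57.6]), 1.1) (array([515.7, -31. ]), array([516.5, -31.3]), array([152.3,  72.1]), 1.3)
cap (array([494.5, 330.9]), array([494.6, 330.8]), array([83.9, 50.6]), -3.2)
```

View pics/c3.png

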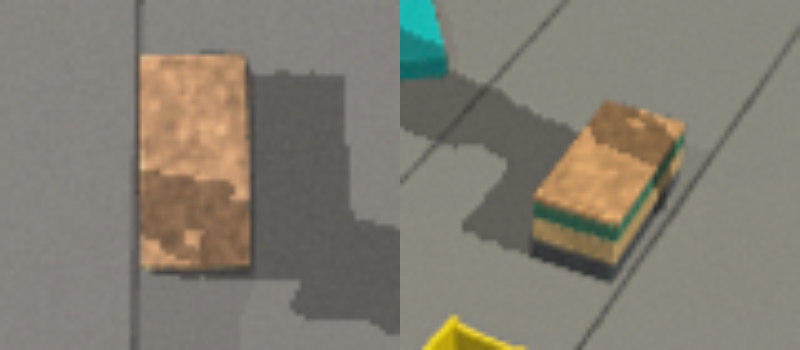

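Request:
servo_tool:
  increments: "2 141 0 0;2 141 0 0;2 141 0 0;2 141 0 0;2 141 0 0;2 141 0 0"

```text
t: 13.12
position: [0.4962, 0.3273, 0.2201]
orientation: [0.687, -0.167, 0.167, -0.687]
ft_force: [0.5, -0.4, 0.8]
gripper_width: 0.085
```

Request:
servo_tool:
  increments: "0 0 -35 0;0 0 -65 0;0 0 -85 0;0 0 -85 0;0 0 -85 0;0 0 -85 0"

```text
t: 13.62
position: [0.4969, 0.3271, 0.1374]
orientation: [-0.687, 0.167, -0.168, 0.687]
ft_force: [-0.1, 0.1, 0.5]
gripper_width: 0.0855
```

```bash
python3 g.py; python3 - <<'E'
from h import *
a=r.grab_frame("top")[190:265,60:160];b=r.grab_frame("scene")[150:270,360:480]
cv2.imwrite("pics/c5.png",np.hstack([cv2.resize(a,(400,300)),cv2.resize(b,(300,300))]))
E
```

```text
13.62 [496.9 327.1 137.4] jaw 62.59 tilt [ 0.001 -1.     0.002] [-0.1  0.1  0.5] 0.0855 q6 0.84
```

View pics/c5.png

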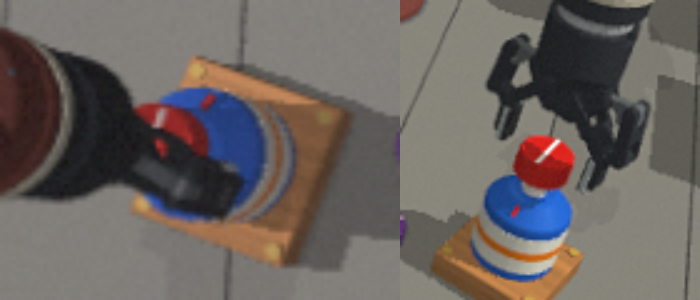

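Request:
servo_tool:
  increments: "-1 2 -3 0;-1 2 -3 0;-1 2 -3 0"

```text
t: 13.97
position: [0.4948, 0.3301, 0.1329]
orientation: [-0.687, 0.167, -0.167, 0.687]
ft_force: [-0.5, 0.2, -0.2]
gripper_width: 0.0852
```

Request:
servo_tool:
  increments: "0 0 0 0;0 0 0 0;0 0 0 0;0 0 0 0;0 0 0 0;0 0 0 0;0 0 0 0;0 0 0 0"
  hand: 0
  force: 60

```text
t: 14.63
position: [0.4947, 0.3298, 0.1329]
orientation: [0.687, -0.167, 0.167, -0.687]
ft_force: [-2.3, -2.8, 5.0]
gripper_width: 0.0488
```

```bash
python3 g.py
```

```text
14.63 [494.7 329.8 132.9] jaw 62.68 tilt [ 0. -1.  0.] [-2.3 -2.8  5. ] 0.0488 q6 0.85
```

Request:
servo_tool:
  increments: "0 0 -2 0;0 0 -4 0;0 0 -6 0;0 0 -6 0;0 0 -6 0"

```text
t: 15.05
position: [0.4949, 0.3299, 0.1276]
orientation: [-0.687, 0.167, -0.167, 0.687]
ft_force: [-3.9, -2.7, 9.7]
gripper_width: 0.0485
```

```bash
python3 g.py
```

```text
15.05 [494.9 329.9 127.6] jaw 62.68 tilt [ 0.001 -1.     0.001] [-3.9 -2.7  9.7] 0.0485 q6 0.85
```

Request:
servo_tool:
  increments: "0 0 -1 0;0 0 -2 0;0 0 -2 0;0 0 -2 0"

```text
t: 15.38
position: [0.495, 0.33, 0.1261]
orientation: [-0.687, 0.167, -0.167, 0.687]
ft_force: [-4.9, -3.9, 13.8]
gripper_width: 0.0488
```

```bash
python3 g.py
```

```text
15.38 [495.  330.  126.1] jaw 62.69 tilt [ 0.001 -1.     0.001] [-4.9 -3.9 13.8] 0.0488 q6 0.85
```

Request:
servo_tool:
  increments: "-1 -0.7 0 0;-1 -0.7 0 0.08;-1 -0.7 0 0.16;-1 -0.7 0 0.24;-1 -0.7 0 0.32;-1 -0.7 0 0.4;-1 -0.7 0 0.4"

```text
t: 15.97
position: [0.4949, 0.3297, 0.1265]
orientation: [-0.706, 0.024, -0.027, 0.707]
ft_force: [-1.9, -0.5, 11.5]
gripper_width: 0.0488
```

```bash
python3 g.py; python3 - <<'E'
from h import *
print(r.get_obs()["torque"].round(2))
b=r.grab_frame("scene")[170:270,370:470]
cv2.imwrite("pics/c6.png",cv2.resize(b,(500,500),interpolation=cv2.INTER_CUBIC))
E
```

```text
15.97 [494.9 329.7 126.5] jaw 85.89 tilt [ 0.003 -1.     0.002] [-1.9 -0.5 11.5] 0.0488 q6 0.44
[-0.17  0.13  0.  ]
```

View pics/c6.png

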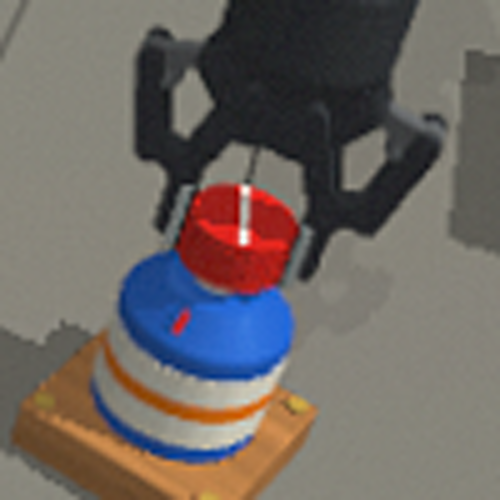

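Request:
servo_tool:
  increments: "0 0 -0.5 0.08;0 0 -0.5 0.16;0 0 -0.5 0.25;0 0 -0.5 0.34;0 0 -0.5 0.42;0 0 -0.5 0.51;0 0 -0.5 0.6;0 0 -0.5 0.67"

```text
t: 16.68
position: [0.4945, 0.3293, 0.1261]
orientation: [0.676, 0.209, -0.207, -0.676]
ft_force: [-4.5, -3.9, 14.4]
gripper_width: 0.0485
```

Request:
servo_tool:
  increments: "0 0 0 0.01;0 0 0 0.01"

```text
t: 16.85
position: [0.4946, 0.3293, 0.1261]
orientation: [0.675, 0.211, -0.209, -0.675]
ft_force: [-3.7, -2.8, 14.3]
gripper_width: 0.0482
```

```bash
python3 g.py; python3 - <<'E'
from h import *
print(r.get_obs()["torque"].round(2))
b=r.grab_frame("scene")[170:270,370:470]
cv2.imwrite("pics/c7.png",cv2.resize(b,(500,500),interpolation=cv2.INTER_CUBIC))
E
```

```text
16.85 [494.6 329.3 126.1] jaw 124.61 tilt [ 0.002 -1.    -0.001] [-3.7 -2.8 14.3] 0.0482 q6 -0.24
[-0.67  0.64 -0.01]
```

View pics/c7.png

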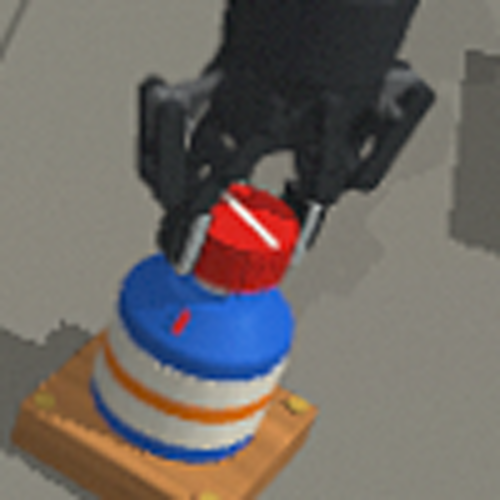

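```bash
python3 - <<'E'
from h import *
def ang(p,z):
    w=cast("scene",p,z); d=w[1]-w[0]; return np.degrees(np.arctan2(d[1],d[0]))%180
p1=np.array([[228,195],[278,247]])/5+[370,170]
p0=np.array([[243,187],[243,243]])/5+[370,170]
f=cv2.imread("pics/scene0.png"); g=f[200:230,402:436]; m=(g.min(2)>150); q=np.argwhere(m)[:,::-1]+[402,200]
vx,vy,x,y=cv2.fitLine(np.float32(q),cv2.DIST_L2,0,.01,.01).ravel()
c=[[x-5*vx,y-5*vy],[x+5*vx,y+5*vy]]
print(len(q),ang(c,.163),ang(p0,.157),ang(p1,.157))
E
```

```text
25 179.73556155128227 7.922027967082876 43.84654288602532
```

Request:
servo_tool:
  increments: "-0.6 -0.4 0 0.08;-0.6 -0.4 0 0.16;-0.6 -0.4 0 0.24;-0.6 -0.4 0 0.32;-0.6 -0.4 0 0.34;-0.6 -0.4 0 0.34"

```text
t: 17.4
position: [0.4956, 0.3311, 0.1262]
orientation: [-0.629, -0.324, 0.319, 0.631]
ft_force: [5.7, 9.2, 7.2]
gripper_width: 0.0488
```

```bash
python3 g.py; python3 - <<'E'
from h import *
print(r.get_obs()["torque"].round(2))
f=r.grab_frame("scene")
g=f[200:232,400:438]; m=(g.min(2)>150); q=np.argwhere(m)[:,::-1]+[400,200]
m=np.uint8((f.min(2)>140)*1); m[:200]=0;m[228:]=0;m[:,:412]=0;m[:,432:]=0
k,l,st,ce=cv2.connectedComponentsWithStats(m); print(st[1:].tolist())
i=1+np.argmax(st[1:,4]); q=np.argwhere(l==i)[:,::-1]
vx,vy,x,y=cv2.fitLine(np.float32(q),cv2.DIST_L2,0,.01,.01).ravel()
w=cast("scene",[[x-5*vx,y-5*vy],[x+5*vx,y+5*vy]],.157); d=w[1]-w[0]; print(len(q),x,y,np.degrees(np.arctan2(d[1],d[0]))%180)
E
```

```text
17.4 [495.6 331.1 126.2] jaw 144.13 tilt [ 0.008 -1.    -0.001] [5.7 9.2 7.2] 0.0488 q6 -0.58
[ 2.3  -0.89 -0.24]
[[431, 211, 1, 1, 1], [418, 212, 9, 6, 12], [430, 214, 1, 1, 1]]
12 422.0 214.5 61.149696341599515
```

Request:
servo_tool:
  increments: "0 -0.5 3 0;0 -0.5 7 0;0 -0.5 12 0;0 -0.5 18 0;0 -0.5 25 0"

```text
t: 17.87
position: [0.4929, 0.3279, 0.1416]
orientation: [-0.63, -0.319, 0.323, 0.63]
ft_force: [21.1, 2.4, -51.8]
gripper_width: 0.0483
```

```bash
python3 g.py
```

```text
17.87 [492.9 327.9 141.6] jaw 144.01 tilt [-0.004 -1.     0.002] [ 21.1   2.4 -51.8] 0.0483 q6 -0.58
```

Request:
servo_tool:
  increments: "0 0 -8 0;0 0 -16 0;0 0 -20 0;0 0 -20 0"

```text
t: 18.2
position: [0.4947, 0.3295, 0.1358]
orientation: [-0.63, -0.324, 0.319, 0.63]
ft_force: [-15.4, -4.7, 42.0]
gripper_width: 0.0477
```

```bash
python3 g.py;  python3 - <<'E'
from h import *
print(r.get_obs()["torque"].round(2))
b=r.grab_frame("scene")[170:270,370:470];a=r.grab_frame("top")[190:265,70:170]
cv2.imwrite("pics/c8.png",np.hstack([cv2.resize(b,(450,450),interpolation=cv2.INTER_CUBIC),cv2.resize(a,(350,450))]))
E
```

```text
18.2 [494.7 329.5 135.8] jaw 144.02 tilt [ 0.007 -1.    -0.003] [-15.4  -4.7  42. ] 0.0477 q6 -0.58
[-0.56  2.78 -0.72]
```

View pics/c8.png

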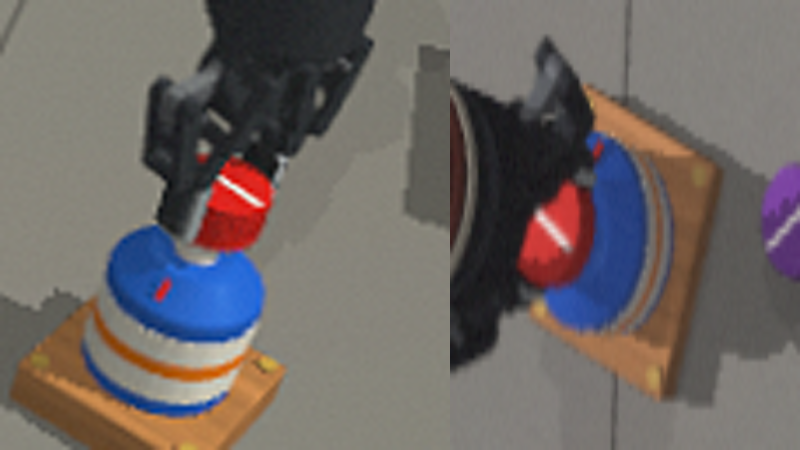

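Request:
servo_tool:
  increments: "0 0 3 0;0 0 5 0;0 0 5 0"

```text
t: 18.55
position: [0.4944, 0.3295, 0.1363]
orientation: [-0.63, -0.323, 0.32, 0.63]
ft_force: [-1.4, 1.5, 13.7]
gripper_width: 0.0484
```

```bash
python3 g.py;  cat > cap.py <<'E'
from h import *
def bar(n,f,box):
    u0,v0,u1,v1=box; m=np.zeros(f.shape[:2],np.uint8); s=f[v0:v1,u0:u1].astype(int)
    hs=cv2.cvtColor(f,cv2.COLOR_BGR2HSV); m[v0:v1,u0:u1]=(f[v0:v1,u0:u1].min(2)>130)
    red=((hs[...,0]<7)|(hs[...,0]>172))&(hs[...,1]>150)&(hs[...,2]>90)
    near=cv2.dilate(np.uint8(red),np.ones((5,5))); m&=near
    k,l,st,ce=cv2.connectedComponentsWithStats(m); i=1+np.argmax(st[1:,4]); q=np.argwhere(l==i)[:,::-1]
    vx,vy,x,y=cv2.fitLine(np.float32(q),cv2.DIST_L2,0,.01,.01).ravel()
    return ce[i],np.array([[x-5*vx,y-5*vy],[x+5*vx,y+5*vy]]),len(q)
def ray(n,p):
    a=cast(n,[p],0.)[0];b=cast(n,[p],.3)[0]; return np.r_[a,0],np.r_[b-a,.3]
def look(T,Sc):
    ct,lt,nt=bar("top",T,(80,195,130,260)); cs,ls,ns=bar("scene",Sc,(400,180,445,235))
    a,da=ray("top",ct);b,db=ray("scene",cs)
    s,t=np.linalg.lstsq(np.c_[da,-db],b-a,rcond=None)[0]; P=a+s*da;Q=b+t*db
    print("bar centre",ct.round(1),cs.round(1),nt,ns,(P*1000).round(1),(Q*1000).round(1))
    for n,l in(("top",lt),("scene",ls)):
        w=cast(n,l,P[2]);d=w[1]-w[0];print(n,"bar deg",round(np.degrees(np.arctan2(d[1],d[0]))%180,1))
if __name__=="__main__":
    print("start");look(cv2.imread("pics/top0.png"),cv2.imread("pics/scene0.png"))
    print("now");look(r.grab_frame("top"),r.grab_frame("scene"))
E
python3 cap.py
```

```text
18.55 [494.4 329.5 136.3] jaw 144.03 tilt [ 0.005 -1.    -0.001] [-1.4  1.5 13.7] 0.0484 q6 -0.58
start
bar centre [ 96.7 226.5] [418.5 210.2] 41 23 [494.4 329.6 160.6] [494.2 330.5 161. ]
top bar deg 162.7
scene bar deg 163.2
now
bar centre [ 98.3 227.7] [422.9 211.9] 22 15 [492.2 329.6 151.6] [489.5 341.4 156.6]
top bar deg 60.5
scene bar deg 60.4
```

Request:
servo_tool:
  increments: "0 0 0 -0.08;0 0 0 -0.16;0 0 0 -0.24;0 0 0 -0.26;0 0 0 -0.26"

```text
t: 19.07
position: [0.494, 0.3289, 0.1349]
orientation: [-0.666, -0.237, 0.235, 0.667]
ft_force: [1.0, 1.1, 6.3]
gripper_width: 0.048
```

```bash
python3 g.py;python3 cap.py|tail -3
```

```text
19.07 [494.  328.9 134.9] jaw 129.06 tilt [ 0.003 -1.    -0.   ] [1.  1.1 6.3] 0.048 q6 -0.31
bar centre [ 98.3 228.4] [421.  211.7] 9 21 [490.4 329.4 151.7] [488.6 337.2 155.1]
top bar deg 43.2
scene bar deg 42.9
```

Request:
servo_tool:
  increments: "0 0 2 0;0 0 4 0;0 0 7 0;0 0 10 0;0 0 10 0"

```text
t: 19.58
position: [0.4934, 0.328, 0.1443]
orientation: [0.666, 0.237, -0.237, -0.666]
ft_force: [2.8, -1.5, 0.3]
gripper_width: 0.0482
```

```bash
python3 g.py;python3 cap.py|tail -3
```

```text
19.58 [493.4 328.  144.3] jaw 129.12 tilt [-0.    -1.    -0.001] [ 2.8 -1.5  0.3] 0.0482 q6 -0.32
bar centre [ 97.8 229.2] [421.3 207.9] 12 17 [488.  326.8 160.4] [486.1 335.1 163.9]
top bar deg 44.1
scene bar deg 43.2
```

Request:
servo_tool:
  increments: "0 0 10 0;0 0 20 0;0 0 35 0;0 0 55 0;0 0 80 0;0 0 102 0;0 0 102 0;0 0 102 0"

```text
t: 20.35
position: [0.4934, 0.3287, 0.2479]
orientation: [-0.666, -0.238, 0.236, 0.666]
ft_force: [-0.1, -0.1, -1.2]
gripper_width: 0.048
```

Request:
servo_tool:
  increments: "1 1 0 0;1 1 0 0;1 1 0 0;1 1 0 0;1 1 0 0;1 1 0 0;1 1 0 0;1 1 0 0"

```text
t: 21.02
position: [0.4941, 0.3293, 0.246]
orientation: [-0.666, -0.237, 0.237, 0.666]
ft_force: [-0.3, 0.4, -0.4]
gripper_width: 0.0481
```

```bash
python3 g.py; python3 - <<'E'
from h import *
T=r.grab_frame("top");f=r.grab_frame("scene")
for n,F,u,v in(("top",T,255,220),("scene",f,271,212)): print(rect(n,F,u,v,30 if n=="top" else 28,"sat",.045 if n=="top" else .036,60))
cv2.imwrite("pics/c9.png",np.hstack([cv2.resize(f[100:270,350:500],(400,450)),cv2.resize(f[150:320,200:340],(370,450))]))
E
```

```text
21.02 [494.1 329.3 246. ] jaw 129.14 tilt [-0. -1.  0.] [-0.3  0.4 -0.4] 0.0481 q6 -0.32
(array([517. , -32.7]), array([517.1, -32.7]), array([112.1,  57.6]), 1.1)
(array([516.3, -31. ]), array([516.6, -31.4]), array([151.3,  72.1]), 1.3)
```

```bash
python3 - <<'E'
from cap import *
T=r.grab_frame("top");Sc=r.grab_frame("scene")
for n,f,b in(("top",T,(50,180,140,270)),("scene",Sc,(390,130,450,230))):
    hs=cv2.cvtColor(f,cv2.COLOR_BGR2HSV); m=np.uint8(((hs[...,0]<5)|(hs[...,0]>174))&(hs[...,1]>190)&(hs[...,2]>100)); k=np.zeros_like(m);k[b[1]:b[3],b[0]:b[2]]=1
    _,l,st,ce=cv2.connectedComponentsWithStats(m&k); i=1+np.argmax(st[1:,4]); print(n,st[i],ce[i].round(1))
    for z in(.22,.25): print(z,(cast(n,[ce[i]],z)*1000).round(0))
E
```

```text
top [ 73 228   3   3   7] [ 73.9 229. ]
0.22 [[484. 354.]]
0.25 [[483. 339.]]
scene [424 165  22  22 288] [434.5 176.9]
0.22 [[429. 343.]]
0.25 [[480. 339.]]
```

```bash
python3 -c "
from plant import r
r.finish_job()"
```

```text
the job is handed in; nothing more can be done
```

The stand is built, the cap is off and held above the bottle, and I handed the job in at about 21 s of the 61 s allowed. No verdict was reported.

**Stand:** The wooden riser is on the base plate and the cork riser is on that, cork side up. Both are let go and looked flush in the pictures. The last measurement puts the stack within about 2 mm and 0.2° of the base plate.

**Cap:** I pressed the cap to about 14 N and twisted it anticlockwise.
- **First lift jammed:** I misread the turn angle as too small and turned on to the stop. The first lift then met about 52 N and the fingers slid about 10 mm up the cap.
- **Fix:** I turned back to about 1.05 rad from closed, and the cap then lifted freely (about 0 N).
- **Final hold:** The cap is held with the jaws at 48 mm, over the bottle axis. Its rim is at about 0.24 m, about 9 cm above the mouth.

**Checks that were weaker or disagreed:**
- The two cameras differ by about 2–5 mm in y, so I used values in between.
- The last picture could not be viewed because the limit of 12 was reached. The final cap height comes from one scene-camera colour measurement and the tool pose.
- In the top view the arm hid the cap, and I did not measure the cap's tilt directly.
- I did not re-measure the truck, brush and tin at the end. The arm did not come close to them.

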